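# Run the bench mill: fit the grinding cup and hold it on

## Robot

A 6-joint arm with a two-finger parallel gripper is mounted at the origin on a cart in front of the work surface, level with it; the furniture and walls round the work are solid. World frame = base frame: x ahead of the robot, y to its left, z up, the work surface at z = 0. Lengths are in m, angles in rad, forces in N, time in s.
With the tool pointing down it reaches from about 0.25 to 0.85 m from the base axis. Payload 12.5 kg.
Tool frame: the origin (TCP) lies midway between the tips of the shut fingers; the grasp point (between the pads) lies 19 mm behind it; z points along the fingers, y is the direction in which the jaws open and shut (so a half turn about z gives the same grasp; the last joint's range is limited). The gripper opens to 93 mm and grips with 3 to 60 N. Pads are 15 mm wide; open, the fingers measure 128 mm over their backs; the gripper's body (75 mm by 188 mm) begins 65 mm behind the grasp point.
Start: joints at [-1.201, 0.351, 1.652, -0, 1.139, -0.085], TCP at [0.242, -0.494, 0.219] pointing down, gripper open.
Joint ranges: [-2.75, 2.75], [-0.79, 2.1], [0.01, 2.65], [-1.57, 4.71], [0.07, 3.14], [-2.87, 2.87]. Speed limits (rad/s): [2.22, 2.22, 2.79, 3.14, 3.14, 3.14].

## Interface

Orientations are given as a rotation vector (axis times angle).
In Python, from rig import status, viewer, workorder gives the robot as it stands. The module is installed in compiled form; this text tells all that it offers.
- The arm moves only by the tool carry_out, never from a script. Its argument "plan" is text: rows parted by semicolons, each of 7 numbers parted by spaces: the shift along the tool's x, y, z in mm, then the turn, a rotation vector about the tool's x, y, z in degrees, then the opening, from -1 (shut) to 1 (fully open). A call has 1 to 12 rows; each row shifts and turns the commanded pose from where the row before left it, along the tool's axes as they then stand; what a row does not reach is not made up. A row lasts 1/12 s, in which the tool goes at most 41.7 mm and 7.16 degrees, less where a joint would pass 70% of its speed; a pose out of reach is approached as far as the arm can. A call with a gripper value outside its range is refused whole. The fingers move at their own pace and stop on an object; the grip force is fixed at half the most. Time passes only in rows, so rows that do not move let the fingers close. It gives the time, the measured TCP pose, the force and the opening at its end, in the units of the state.
- status.read_state(): the state, without advancing time (a new reading comes with each control period).
- viewer.capture(name): name is "side" or "top"; returns a dict with "pixels" (400x640x3 uint8, red, green, blue), "fov_y" (degrees; the focal length in pixels is half the picture's height over the tangent of half this angle, whatever the lens; pixels are square), "cx", "cy" (the principal point, pixels), "k1" (the pictures are not rectified: a ray, as slopes to the right and down, at radius r is drawn at 1 + k1 r^2 times it, then the intrinsics apply), "T" (4x4, takes a point from camera to world coordinates). Camera axes: x right, y down, z forward; pixel columns grow to the right and rows downward; lengths in m; the calibration is good to about 2 mm. A picture is of the moment at which its call begins. There is no depth.
- workorder.hand_in(): hands the job in, once; it reports no verdict.
The state is a dict: "clock": time; "joint_positions": joint angles; "joint_vel": joint speeds; "joint_torque": joint torques, N m; "tcp_pos": TCP position; "tcp_rot": TCP orientation; "contact_force": force on the tool from outside, world axes, zero at the start; "torque": the same for the moment, N m; "opening": finger opening in m.
Only numpy, scipy, OpenCV 4.12 (cv2) and the standard library are available. Lean on these libraries where they do the work, as an engineer would, in place of code of your own. Each camera call takes 0.05 s, during which the arm holds its last target.

## Task

Someone left the funnel on top of the bench mill: take it off and stand it on the bench, wide end down. Then put the grinding cup (the steel cup with two side pins on its black neck) neck-down into the mill's mouth with the pins in the two slots, push it down against the spring and twist it clockwise, seen from above, as far as it goes. The mill runs only while the cup is held like that, so finish still gripping the cup, pushed in and turned against the spring; do not let go, and leave the soap bars, stamps, jar and timer where they are.

Things in the scene. Friction and masses are not known exactly. Their poses are not given: they have to be found in the camera images.
- mill: white round bench mill (motor base, no cup on it), fixed to the bench; mm: 126 dia at the foot, 101 at the top, 96 high. Origin at the centre of its underside, z up; x runs through the two slots of its mouth. Inside the mouth lies a sprung seat, its top at z 82 when up. Under the lip (below z 88) is a groove of 76 dia where the cup's pins turn clockwise (from above); the other way is blocked
- mill_mouth (a point): centre of the mouth on top of the mill, in the plane of the lip's top (96 mm above the underside), axes as the mill's. Round bore 59 mm dia through an aluminium lip 8 mm thick, with two slots 15 mm wide that reach out to radius 37.5 mm at the +x and the -x side; a short black dash on the lip marks each slot, three fine lines mark the turned position
- mill_seat (a joint): travel of the sprung seat, 0 (up) to 0.015 m (fully down); its spring pushes up with 5.4 N at 0, 10 N at 0.011, 12 N at 0.015. The pins come free below the lip at 0.011 m, when the cup's underside is 71 mm above the mill's underside (67 mm when fully down); the turned cup is then kept under the lip
- mill_ring (a joint): turn of the sprung switch ring under the lip, 0 (rest) to 1.35 rad (stop), clockwise seen from above. The cup's pins, once under the lip, meet its two dogs after about 0.1 rad of twist and push it round: about 1.46 rad of cup twist from slots to stop. Its spring resists with 0.09 N m at rest, 0.39 N m at the stop, and turns the cup back out of the run position when it is let go
- grinding_cup: closed steel cup standing neck down, 0.24 to 0.39 kg, 104 mm high; origin at the centre of its underside, z up. Black neck 55 mm dia up to z 31 (lowest 6 mm tapered to 45), round steel body 54 mm dia from z 36 to 94: grip here, at any yaw. Two pins 10 mm dia stick out along +x and -x at z 12, to radius 35.5; a raised bar on top is in line with them. Either pin fits either slot
- funnel: grey funnel standing wide end down on the mill's lip; 74 mm dia, 68 high, 30 g; cone up to z 34, above it the upright spout to z 68, 20 mm dia at its foot and 12 or more at its tip: grip it about 50 mm above the underside. Origin at the centre of its underside, z up
- pigment_jar: bystander (mm): round pigment jar with a screw cap, 45 dia x 63 high, origin under its centre; may stand where the cup stood and the cup where it stood
- cream_soap: bystander (mm): cream soap bar, 55x80x29, lying flat in front of the soap cutter; origin under its centre
- green_soap: bystander (mm): green soap bar, 53x77x25, lying flat in front of the soap cutter; origin under its centre
- stamp_a: bystander (mm): turned wooden hand stamp, 35 dia x 64 high, standing left of the press; origin under its centre
- stamp_b: bystander (mm): turned wooden hand stamp, 35 dia x 64 high, standing left of the press; origin under its centre
- timer: bystander (mm): round white wind-up timer, 62 dia x 37 high; origin under its centre
There are look-alikes about, which are no part of the job. Leave any yellow look-alike of the grinding_cup alone.

How it is judged:
On the way:
1. the funnel stands wide end down on the bench, let go (height (world z) of funnel below 0.01 m and angle between funnel's own z axis and vertical below 0.15 rad and contact force between the fingers and funnel below 0.2 N and linear speed of funnel below 0.03 m/s), for 0.2 s.
At the end, for the whole second after the job is handed in: Funnel standing wide end down on the bench (tilt under 0.15 rad). Cup upright in the mill's mouth (5 mm, 0.1 rad), its underside below 75 mm so the pins are under the lip, seat pressed over 8 mm, switch ring turned over 1.15 of 1.35 rad, and the fingers still hold the cup (over 2 N) (height (world z) of funnel below 0.01 m and angle between funnel's own z axis and vertical below 0.15 rad and value of joint mill_ring above 1.15 rad and value of joint mill_seat above 0.008 m and horizontal distance between grinding_cup and mill below 0.005 m and z of grinding_cup in the frame of mill below 0.075 m and angle between grinding_cup's own z axis and vertical below 0.1 rad and angle between the x axis of grinding_cup and the x axis of mill, either way round above 1.1 rad and contact force between the fingers and grinding_cup above 2 N); the arm keeps its last pose, push and grip.
It fails at once if a bystander (jar, soap bar, stamp or timer) is moved more than 30 mm (distance of any of pigment_jar, cream_soap, green_soap, stamp_a, stamp_b, timer from where it was at the start of the episode above 0.03 m).
It also fails if it takes over 67 s, if anything falls off the work surface, if the arm or the gripper's body presses on something with over 40 N, if the wrist force passes 120 N, or if a joint passes its speed limit or range.

## Working session

There is one attempt and no reset: what is moved stays moved. The work goes in short steps, Python scripts to look and compute and a tool call to move; the robot and the scene stay as the last step left them, time stands still between calls to the robot, and variables do not carry over. Pictures are saved under pics/ and viewed, and the job is handed in when it is done.

Besides the shell and the picture viewer there is one more tool, called after "Call:" as name(argument=value, ...) on one line, values as JSON. carry_out: Moves the arm, as the interface text tells. Its arguments: {"type":"object","properties":{"plan":{"type":"string"}},"required":["plan"]}

```bash
mkdir -p pics; cat > h.py <<'E'
import numpy as np, cv2
from rig import status, viewer, workorder
def cap(n,name):
    c=viewer.capture(n); cv2.imwrite('pics/%s.png'%name,c['pixels'][:,:,::-1]); np.savez('pics/%s.npz'%name,**c); return c
def load(name):
    d=np.load('pics/%s.npz'%name); return {k:d[k] for k in d.files}
def f(c): return 200/np.tan(np.radians(float(c['fov_y']))/2)
def proj(c,P):
    P=np.atleast_2d(P); T=np.array(c['T']); q=(P-T[:3,3])@T[:3,:3]
    s=q[:,:2]/q[:,2:]; r2=(s**2).sum(1,keepdims=True); s=s*(1+float(c['k1'])*r2)
    return s*f(c)+[float(c['cx']),float(c['cy'])]
def ray(c,u,v):
    s=(np.array([u,v],float)-[float(c['cx']),float(c['cy'])])/f(c); t=s.copy()
    for _ in range(30): t=s/(1+float(c['k1'])*(t@t))
    T=np.array(c['T']); d=T[:3,:3]@np.array([t[0],t[1],1]); return T[:3,3],d/np.linalg.norm(d)
def atz(c,u,v,z):
    o,d=ray(c,u,v); return o+d*(z-o[2])/d[2]
def crop(name,u0,v0,u1,v1,k,out):
    im=cv2.imread('pics/%s.png'%name)[v0:v1,u0:u1]; cv2.imwrite('pics/%s.png'%out,cv2.resize(im,None,fx=k,fy=k,interpolation=cv2.INTER_CUBIC))
E
python3 - <<'E'
from h import *
for n in('side','top'):
    c=cap(n,n+'0'); print(n,c['fov_y'],c['cx'],c['cy'],c['k1'],np.round(c['T'],3).tolist())
print(status.read_state())
E
```

```text
side 51.89908518338013 312.66923318383715 196.57528029991718 -0.023183075803649034 [[-0.944, -0.29, 0.155, 0.35], [-0.329, 0.838, -0.436, 0.464], [-0.004, -0.463, -0.886, 1.039], [0.0, 0.0, 0.0, 1.0]]
top 51.23838349372375 320.1889891461867 200.37100989942326 0.012447557705329843 [[0.001, -0.984, 0.176, 0.315], [-1.0, -0.003, -0.01, 0.004], [0.01, -0.176, -0.984, 1.274], [0.0, 0.0, 0.0, 1.0]]
{'clock': 0.1, 'joint_positions': array([-1.20060297e+00,  3.51189837e-01,  1.65233915e+00, -3.73058291e-05,
        1.13910710e+00, -8.46095878e-02]), 'joint_vel': array([ 0.0004914 , -0.0016686 , -0.00250029,  0.0011996 , -0.00045097,
        0.00102627]), 'joint_torque': array([ 8.74217494e-05, -4.98027670e+01, -2.85703808e+01,  6.99939975e-02,
        2.38900882e-02, -5.38740687e-05]), 'tcp_pos': array([ 0.24150624, -0.49380185,  0.21815913]), 'tcp_rot': array([-3.05970689e+00, -7.08053717e-01,  2.85820497e-04]), 'contact_force': array([-0.77726578,  0.00091482,  0.02137097]), 'torque': array([ 0.01698099, -0.0410268 , -0.00319419]), 'opening': 0.0930343258941477}
```

View pics/side0.png

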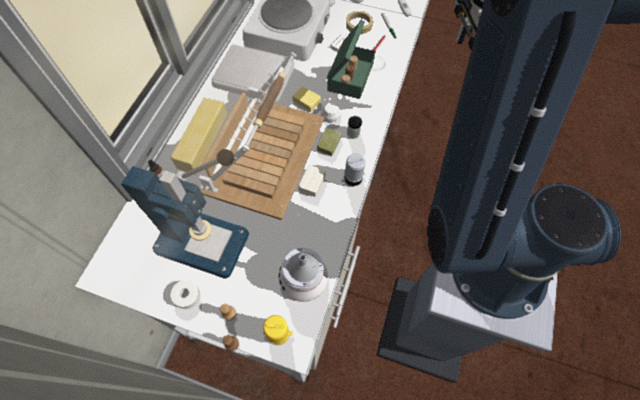

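View pics/top0.png

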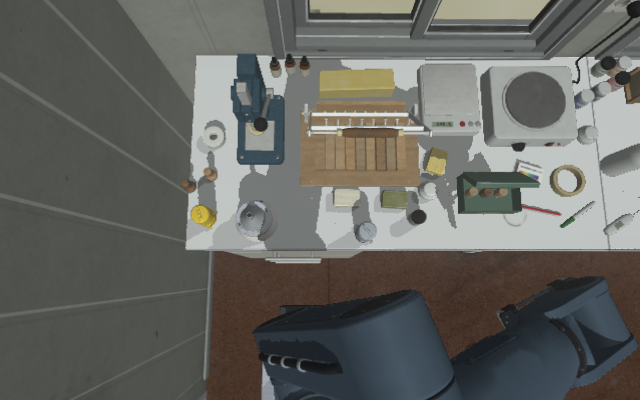

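Both pictures show the whole bench. The candidates for the cup, in top-view pixels:
- the steel cylinder at (366,232)
- the yellow look-alike at (203,216)
- the black-capped jar at (417,217)
- the small white jar at (427,190)

The steel one fits the description. The mill with the grey funnel on it is at (253,220). I'll check both in a close crop.

```bash
python3 - <<'E'
from h import *
crop('top0',185,170,445,260,3,'c1')
crop('side0',225,110,385,360,3,'c2')
im=cv2.imread('pics/c2.png'); cv2.imwrite('pics/c2a.png',im[:330]);cv2.imwrite('pics/c2b.png',im[380:])
E
```

```text
(no output)
```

View pics/c1.png

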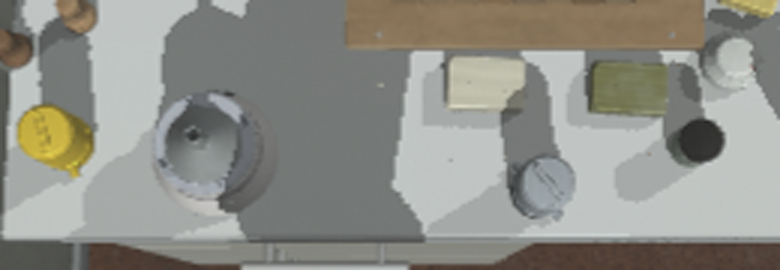

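View pics/c2a.png

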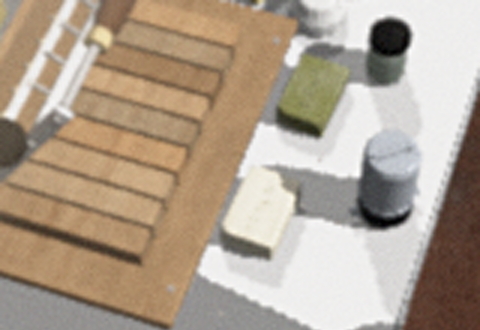

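View pics/c2b.png

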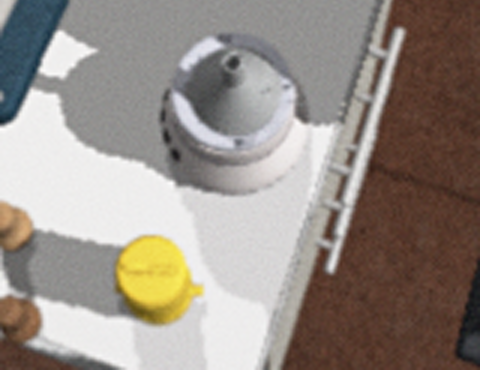

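The crop confirms that the steel cup is at top (366,232). It has a raised bar, a black neck and a pin at about (371,242). I'll triangulate it and the spout next.

```bash
python3 - <<'E'
from h import *
t=load('top0'); s=load('side0')
def tri(a,b):
    o1,d1=ray(t,*a);o2,d2=ray(s,*b)
    k=np.linalg.lstsq(np.c_[d1,-d2],o2-o1,rcond=None)[0]
    p,q=o1+k[0]*d1,o2+k[1]*d2; return (p+q)/2,np.linalg.norm(p-q)
print('spout',tri((249.3,214.7),(302.7,257.7)), atz(t,249.3,214.7,.164),atz(s,302.7,257.7,.164))
print('cup',tri((366,230.7),(355,160)), atz(t,366,230.7,.104),atz(s,355,160,.104))
E
```

```text
spout (array([0.47478075, 0.18375089, 0.15858152]), np.float64(0.0007988194748335637)) [0.47440766 0.18288456 0.164     ] [0.47361142 0.18549426 0.164     ]
cup (array([ 0.44004209, -0.13662928,  0.10702771]), np.float64(0.004236635888921757)) [ 0.43823035 -0.13694208  0.104     ] [ 0.44247023 -0.13874981  0.104     ]
```

```bash
cat >> h.py <<'E'
def circ(x,y,z,r,n=120,a0=0,a1=2*np.pi):
    a=np.linspace(a0,a1,n); return np.c_[x+r*np.cos(a),y+r*np.sin(a),0*a+z]
def overlay(name,polys,box,k,out):
    c=load(name); u0,v0,u1,v1=box
    im=cv2.imread('pics/%s.png'%name)[v0:v1,u0:u1]; im=cv2.resize(im,None,fx=k,fy=k,interpolation=cv2.INTER_CUBIC)
    for P,col in polys:
        q=((proj(c,P)-[u0,v0]+0.5)*k-0.5); cv2.polylines(im,[np.round(q*16).astype(np.int32)],False,col,1,cv2.LINE_AA,4)
    cv2.imwrite('pics/%s.png'%out,im); return im
def both(items,out):
    R=(0,0,255);G=(0,200,0)
E
cat > ov1.py <<'E'
from h import *
import sys
mx,my,cx,cy=map(float,sys.argv[1:5])
R=(0,0,255);G=(0,220,0);B=(255,0,0)
M=[(circ(mx,my,.096,.0505),R),(circ(mx,my,0,.063),B),(circ(mx,my,.096,.037),G),(circ(mx,my,.164,.007),R)]
C=[(circ(cx,cy,.1,.027),R),(circ(cx,cy,.036,.027),G),(circ(cx,cy,.0,.0225),B)]
a=overlay('top0',M,(225,190,290,250),6,'x'); b=overlay('side0',M,(270,240,335,300),6,'x')
cv2.imwrite('pics/%s_m.png'%sys.argv[5],np.hstack([a,b]))
a=overlay('top0',C,(340,205,395,255),7,'x'); b=overlay('side0',C,(330,140,385,190),7,'x')
cv2.imwrite('pics/%s_c.png'%sys.argv[5],np.hstack([a,b]))
E
python3 ov1.py 0.474 0.184 0.440 -0.138 o1
```

```text
(no output)
```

View pics/o1_m.png

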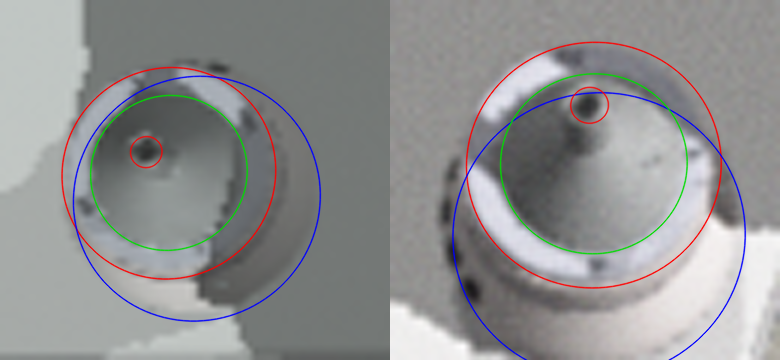

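View pics/o1_c.png

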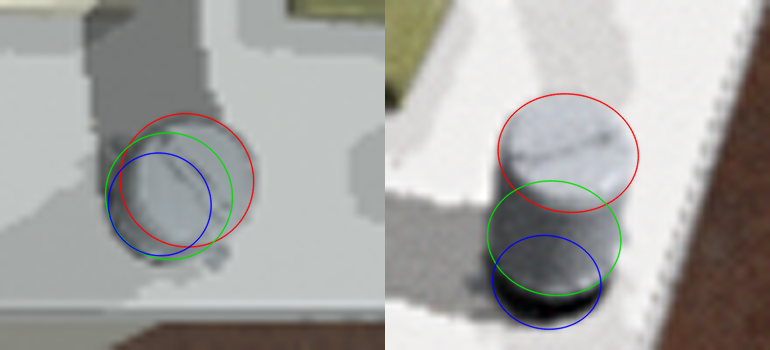

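The projected outlines agree with both objects to about 2 mm (mill (0.474,0.184), cup (0.440,-0.138)). Now I'll turn the tool so that tool x is along +Y, then head for the funnel.

Call:
carry_out(plan="0 0 0 0 0 -7.1 1;0 0 0 0 0 -7.1 1;0 0 0 0 0 -7.1 1;0 0 0 0 0 -7.1 1;0 0 0 0 0 -7.1 1;0 0 0 0 0 -7.1 1;0 0 0 0 0 -7.1 1;0 0 0 0 0 -7.1 1;0 0 0 0 0 -7.1 1")

```text
clock: 0.85
tcp_pos: [0.2415, -0.4939, 0.2183]
tcp_rot: [-2.215, -2.227, -0.0]
contact_force: [-0.4, -0.5, 0.0]
opening: 0.093
```

Call:
carry_out(plan="20 7 0 0 0 0 1;30 10 0 0 0 0 1;30 10 0 0 0 0 1;30 10 0 0 0 0 1;30 10 0 0 0 0 1;30 10 0 0 0 0 1;30 10 0 0 0 0 1;30 10 0 0 0 0 1;30 10 0 0 0 0 1;30 10 0 0 0 0 1;30 10 0 0 0 0 1;20 7 0 0 0 0 1")

```text
clock: 1.85
tcp_pos: [0.356, -0.1519, 0.2185]
tcp_rot: [-2.221, -2.221, -0.0]
contact_force: [0.0, 0.0, 0.7]
opening: 0.093
```

Call:
carry_out(plan="20 7 0 0 0 0 1;30 10 0 0 0 0 1;30 11 0 0 0 0 1;30 11 0 0 0 0 1;30 11 0 0 0 0 1;30 11 0 0 0 0 1;30 11 0 0 0 0 1;30 11 0 0 0 0 1;30 11 0 0 0 0 1;30 10 0 0 0 0 1;30 10 0 0 0 0 1;16 5 0 0 0 0 1")

```text
clock: 2.85
tcp_pos: [0.4755, 0.1845, 0.2183]
tcp_rot: [-2.221, -2.222, -0.0]
contact_force: [-0.2, -0.6, -0.5]
opening: 0.0928
```

Call:
carry_out(plan="0 0 15 0 0 0 1;0 0 20 0 0 0 1;0 0 10 0 0 0 1;0 0 0 0 0 0 1;0 0 0 0 0 0 1")

```text
clock: 3.27
tcp_pos: [0.475, 0.1815, 0.1736]
tcp_rot: [-2.222, -2.22, 0.001]
contact_force: [-0.1, -0.1, 0.4]
opening: 0.0927
```

```bash
python3 - <<'E'
from h import *
cap('side','s1'); cap('top','t1'); crop('s1',240,200,360,310,5,'s1c'); crop('t1',195,160,315,260,5,'t1c')
print(status.read_state()['tcp_pos'])
E
```

```text
[0.4755953  0.18170051 0.17455811]
```

View pics/s1c.png

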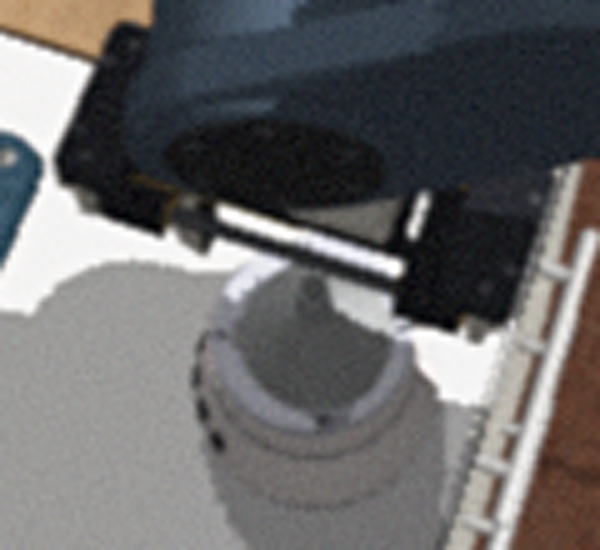

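View pics/t1c.png

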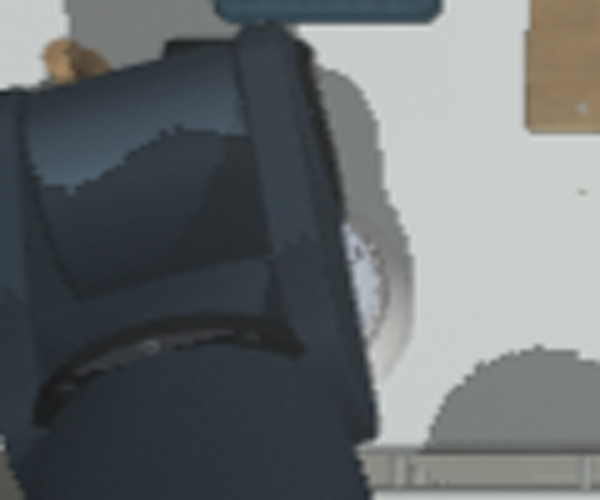

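The side view shows the jaws on either side of the spout, with the mouth marks visible. I'll go down and grip.

Call:
carry_out(plan="2 0 15 0 0 0 1;0 0 20 0 0 0 1;0 0 11 0 0 0 1;0 0 0 0 0 0 -1;0 0 0 0 0 0 -1;0 0 0 0 0 0 -1;0 0 0 0 0 0 -1;0 0 0 0 0 0 -1;0 0 0 0 0 0 -1;0 0 0 0 0 0 -1")

```text
clock: 4.2
tcp_pos: [0.4752, 0.1838, 0.128]
tcp_rot: [2.222, 2.22, 0.001]
contact_force: [0.1, 0.4, -0.5]
opening: 0.0509
```

```bash
python3 - <<'E'
from h import *
c=load('top0')
for n,u,v,z in [('cream',345,197,.029),('cream l',333,206,0),('edge',300,247,0),('edge',250,247,0),('press corner',284,163,0),('board corner',300,185,0)]: print(n,atz(c,u,v,z))
E
```

```text
cream [ 0.54870045 -0.0839953   0.029     ]
cream l [ 0.52567652 -0.04857382  0.        ]
edge [0.39907525 0.05241152 0.        ]
edge [0.39890367 0.2041477  0.        ]
press corner [0.66262104 0.10525364 0.        ]
board corner [0.59188789 0.05421056 0.        ]
```

Call:
carry_out(plan="0 0 0 0 0 0 -1;0 0 0 0 0 0 -1;0 0 0 0 0 0 -1;0 0 0 0 0 0 -1;0 0 0 0 0 0 -1;0 0 0 0 0 0 -1;0 0 0 0 0 0 -1;0 0 0 0 0 0 -1;0 0 0 0 0 0 -1")

```text
clock: 4.95
tcp_pos: [0.4751, 0.1837, 0.1277]
tcp_rot: [-2.222, -2.221, 0.0]
contact_force: [-0.2, 0.3, 1.2]
opening: 0.0189
```

Call:
carry_out(plan="0 0 0 0 0 0 -1;0 0 -15 0 0 0 -1;0 0 -20 0 0 0 -1;-10 0 -5 0 0 0 -1;-20 0 0 0 0 0 -1;-25 0 0 0 0 0 -1;-25 0 0 0 0 0 -1;-25 0 0 0 0 0 -1;-20 0 0 0 0 0 -1;-14 0 0 0 0 0 -1;0 0 0 0 0 0 -1;0 0 0 0 0 0 -1")

```text
clock: 5.95
tcp_pos: [0.4748, 0.0441, 0.1673]
tcp_rot: [-2.224, -2.219, 0.0]
contact_force: [1.2, -0.4, -0.4]
opening: 0.0187
```

```bash
python3 - <<'E'
from h import *
cap('side','s2'); crop('s2',220,180,380,320,5,'s2c')
E
```

```text
(no output)
```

View pics/s2c.png

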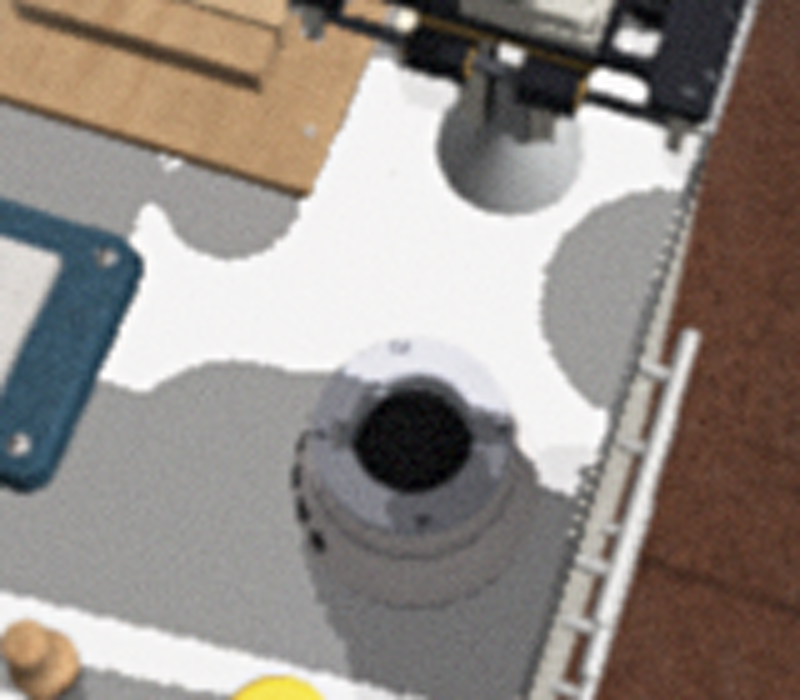

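The funnel is held upright, and the mill's mouth now shows clearly, with slots at crop left (335,435) and right (495,430). I'll lower the funnel.

Call:
carry_out(plan="0 0 15 0 0 0 -1;0 0 25 0 0 0 -1;0 0 25 0 0 0 -1;0 0 25 0 0 0 -1;0 0 20 0 0 0 -1;0 0 12 0 0 0 -1;0 0 6 0 0 0 -1;0 0 4 0 0 0 -1;0 0 2 0 0 0 -1;0 0 0 0 0 0 -1;0 0 0 0 0 0 -1")

```text
clock: 6.92
tcp_pos: [0.4755, 0.0449, 0.0343]
tcp_rot: [2.222, 2.22, 0.001]
contact_force: [-0.1, 0.1, -0.7]
opening: 0.0189
```

Call:
carry_out(plan="0 0 1 0 0 0 -1;0 0 1 0 0 0 -1;0 0 0.7 0 0 0 -1;0 0 0 0 0 0 -1;0 0 0 0 0 0 -1")

```text
clock: 7.33
tcp_pos: [0.4754, 0.0448, 0.0316]
tcp_rot: [2.222, 2.22, 0.001]
contact_force: [-2.1, 0.1, 8.8]
opening: 0.0188
```

The bench is reached (8.8 N). I'll release, lift and look at the mill.

Call:
carry_out(plan="0 0 -0.5 0 0 0 0.2;0 0 0 0 0 0 0.2;0 0 0 0 0 0 0.2;0 0 0 0 0 0 0.2;0 0 0 0 0 0 0.2;0 0 -10 0 0 0 0.5;0 0 -20 0 0 0 1;0 0 -25 0 0 0 1;0 0 -30 0 0 0 1;0 0 -30 0 0 0 1;0 0 -30 0 0 0 1;0 0 -20 0 0 0 1")

```text
clock: 8.33
tcp_pos: [0.4755, 0.0448, 0.1999]
tcp_rot: [2.221, 2.219, 0.003]
contact_force: [0.3, 0.5, 0.7]
opening: 0.0915
```

Call:
carry_out(plan="-20 -5 0 0 0 0 1;-30 -5 0 0 0 0 1;-30 -5 0 0 0 0 1;-30 -5 0 0 0 0 1;-30 -5 0 0 0 0 1;-25 -5 0 0 0 0 1;-15 -5 0 0 0 0 1;0 0 0 0 0 0 1;0 0 0 0 0 0 1")

```text
clock: 9.08
tcp_pos: [0.4397, -0.1354, 0.1969]
tcp_rot: [2.224, 2.219, 0.0]
contact_force: [-0.6, 1.3, 0.1]
opening: 0.0933
```

```bash
python3 - <<'E'
from h import *
cap('side','s3'); cap('top','t3')
a=cv2.resize(cv2.imread('pics/s3.png')[220:310,270:335],None,fx=6,fy=6,interpolation=cv2.INTER_CUBIC)
b=cv2.resize(cv2.imread('pics/t3.png')[180:270,225:290],None,fx=6,fy=6,interpolation=cv2.INTER_CUBIC)
cv2.imwrite('pics/m3.png',np.hstack([a,b])); crop('s3',180,120,440,300,3,'s3c')
E
```

```text
(no output)
```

View pics/m3.png

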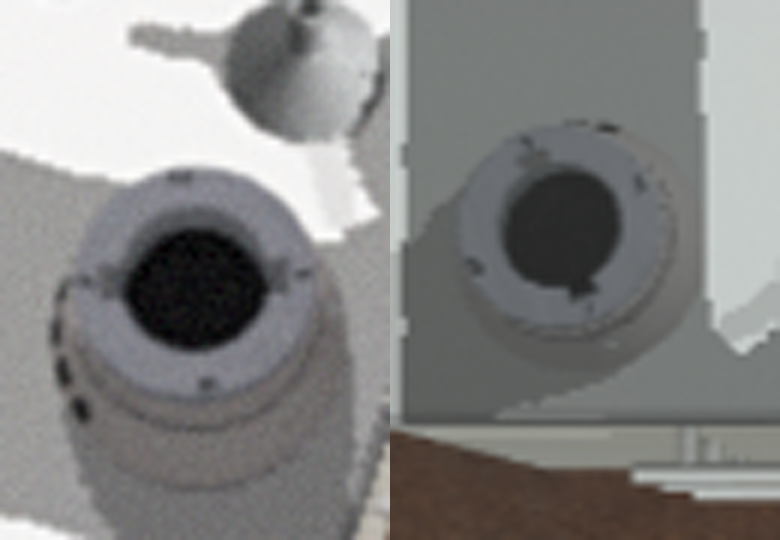

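View pics/s3c.png

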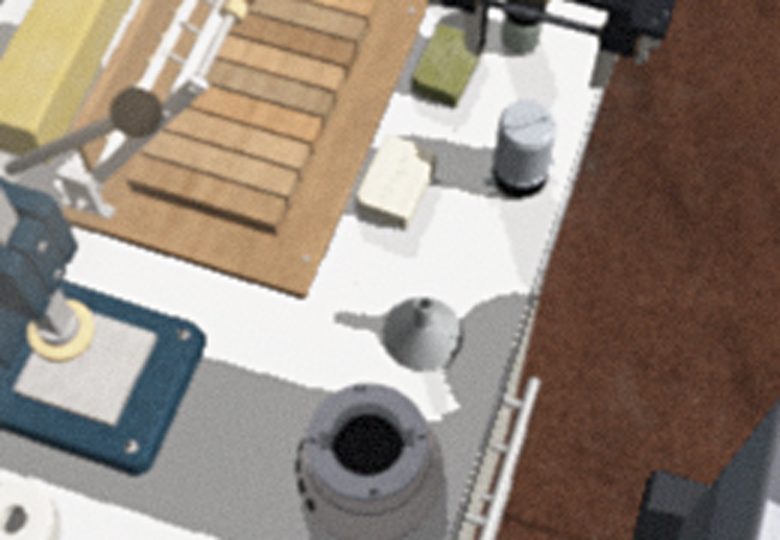

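View pics/t3.png

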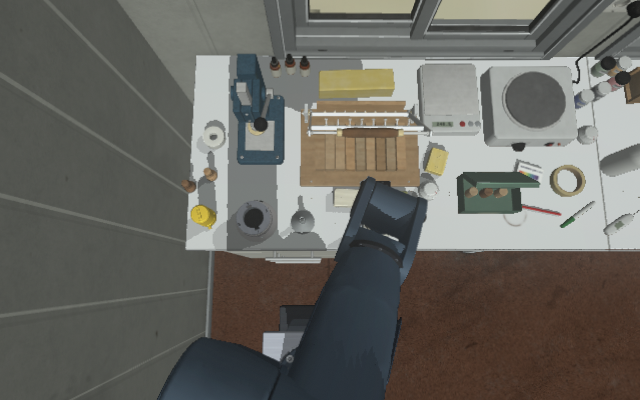

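The funnel stands upright on the bench at about top (302,219). The mill's mouth shows slot dashes at crop side (85,282)/(303,272) and top (135,140)/(200,308). Turned marks are at side (180,177)/(207,384) and top (250,184)/(84,266).

```bash
python3 - <<'E'
from h import *
s=load('s3');t=load('t3')
S=[(85,282),(303,272),(180,177),(207,384)];Tt=[(135,140),(200,308),(250,184),(84,266)]
for c,L,o in((s,S,(270,220)),(t,Tt,(225,180))):
    P=[atz(c,(u+.5)/6-.5+o[0],(v+.5)/6-.5+o[1],.096) for u,v in L]
    for a,b in((0,1),(2,3)):
        d=P[a]-P[b]; print('mid',(P[a]+P[b])[:2]/2,'len',np.linalg.norm(d),'ang',np.degrees(np.arctan2(d[1],d[0])))
# bore ellipse at lip via dark blob? cup bar
crop('s3',335,140,380,200,12,'s3cup'); crop('top0',335,200,395,260,10,'t0cup')
E
```

```text
mid [0.47814288 0.18336757] len 0.08656873777553016 ang 21.860127008260704
mid [0.47825927 0.18403755] len 0.0860387688155235 ang -62.97330583320714
mid [0.47804081 0.18466772] len 0.08682474069587767 ang 22.41628389298258
mid [0.47739627 0.18466277] len 0.08678696551316098 ang -63.03247707287586
```

View pics/s3cup.png

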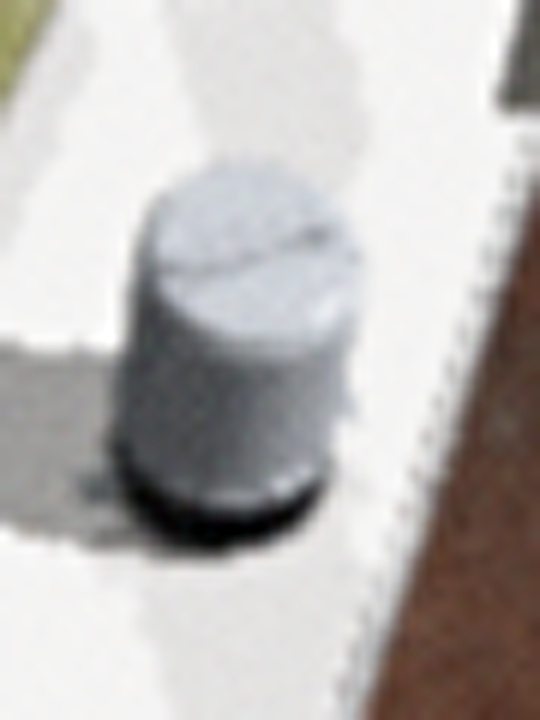

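View pics/t0cup.png

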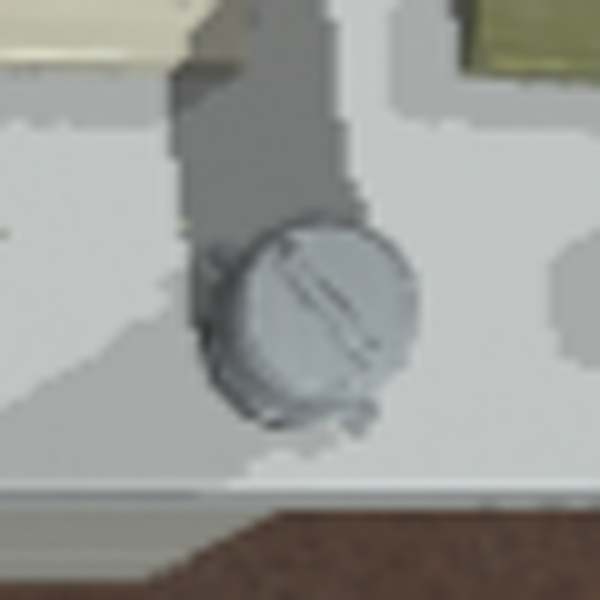

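```bash
python3 - <<'E'
from h import *
s=load('s3');t=load('top0')
def g(c,L,o,k,z):
    P=[atz(c,(u+.5)/k-.5+o[0],(v+.5)/k-.5+o[1],z) for u,v in L]; d=P[0]-P[1]
    print('mid',(P[0]+P[1])[:2]/2,'len',np.linalg.norm(d),'ang',np.degrees(np.arctan2(d[1],d[0]))%180)
g(t,[(285,245),(372,352)],(335,200),10,.104); g(t,[(360,415),(215,260)],(335,200),10,.012)
g(s,[(165,272),(325,235)],(335,140),12,.104); g(s,[(95,490),(345,405)],(335,140),12,.012)
E
python3 - <<'E'
import sys; sys.path.insert(0,'.')
import os; os.chdir('.')
from h import *
t=load('top0');s=load('s3')
R=(0,0,255);G=(0,220,0);B=(255,0,0)
x,y,a=.4395,-.138,np.radians(38)
d=np.array([np.cos(a),np.sin(a),0])
C=[(circ(x,y,.104,.025),R),(circ(x,y,.036,.027),G),(np.array([[x,y,.104]+d*0,[x,y,.104]])+np.outer([-.022,.022],d),B),(np.array([[x,y,.012]]*2)+np.outer([-.0355,.0355],d),B)]
a1=overlay('top0',C,(340,205,395,260),7,'x');b=overlay('s3',C,(330,140,385,195),7,'x'); cv2.imwrite('pics/o2.png',np.hstack([a1,b]))
E
```

```text
mid [ 0.44194577 -0.14093304] len 0.03854939619924517 ang 38.41655169779276
mid [ 0.44004379 -0.13959024] len 0.06385786604467832 ang 42.57656890053153
mid [ 0.44194212 -0.13669809] len 0.037618006007116435 ang 34.19751221543072
mid [ 0.44094348 -0.14082125] len 0.065706941530224 ang 40.23193593681127
```

View pics/o2.png

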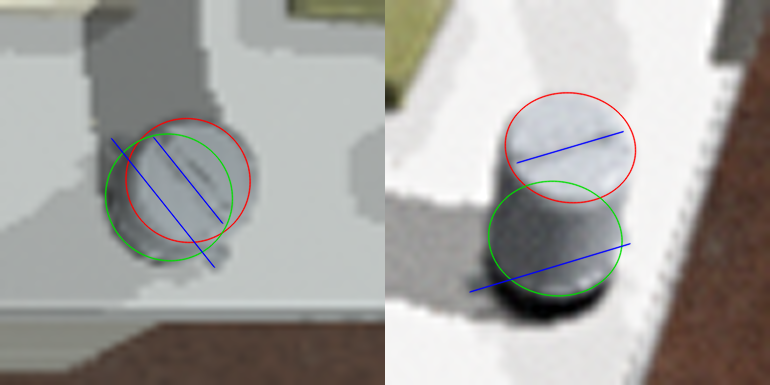

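The mill's mouth is at (0.478,0.184), yaw 22.1°. The turned marks sit 85° clockwise from the slots, which matches the 1.46 rad given. The cup is at (0.441,-0.139) and its pin line is at about 39°. I'll pinch it along x first to centre it, then regrip at 90°.

Call:
carry_out(plan="-3 1 15 0 0 0 1;0 0 25 0 0 0 1;0 0 25 0 0 0 1;0 0 25 0 0 0 1;0 0 25 0 0 0 1;0 0 20 0 0 0 1;0 0 10 0 0 0 1;0 0 5 0 0 0 1;0 0 0 0 0 0 1;0 0 0 0 0 0 1")

```text
clock: 10.02
tcp_pos: [0.4414, -0.1381, 0.0472]
tcp_rot: [2.221, 2.221, 0.001]
contact_force: [0.5, 0.6, 0.6]
opening: 0.0929
```

Call:
carry_out(plan="0 0 0 0 0 0 0.2;0 0 0 0 0 0 0.2;0 0 0 0 0 0 0.2;0 0 0 0 0 0 0.2;0 0 0 0 0 0 0.2;0 0 0 0 0 0 0.2;0 0 0 0 0 0 0.16;0 0 0 0 0 0 0.13;0 0 0 0 0 0 0.1;0 0 0 0 0 0 0.1;0 0 0 0 0 0 0.1;0 0 0 0 0 0 0.1")

```text
clock: 11.02
tcp_pos: [0.4408, -0.1382, 0.0464]
tcp_rot: [-2.222, -2.22, 0.0]
contact_force: [-0.8, 0.6, 0.8]
opening: 0.0534
```

Call:
carry_out(plan="0 0 0 0 0 0 0.1;0 0 0 0 0 0 1;0 0 0 0 0 0 1;0 0 0 0 0 0 1;0 0 0 0 0 0 1;0 0 0 0 0 0 1;0 0 0 0 0 0 1;0 0 0 0 0 0 1")

```text
clock: 11.68
tcp_pos: [0.4409, -0.1382, 0.0465]
tcp_rot: [2.222, 2.221, 0.0]
contact_force: [0.3, -1.1, 0.9]
opening: 0.092
```

Call:
carry_out(plan="0 0 0 0 0 -7 1;0 0 0 0 0 -7 1;0 0 0 0 0 -7 1;0 0 0 0 0 -7 1;0 0 0 0 0 -7 1;0 0 0 0 0 -7 1;0 0 0 0 0 -7 1;0 0 0 0 0 -7 1;0 0 0 0 0 -7 1;0 0 0 0 0 -7 1;0 0 0 0 0 -7 1;0 0 0 0 0 -7 1")

```text
clock: 12.68
tcp_pos: [0.4409, -0.1382, 0.0465]
tcp_rot: [0.156, 3.138, -0.0]
contact_force: [-0.8, -0.5, -0.6]
opening: 0.0928
```

Call:
carry_out(plan="0 0 0 0 0 -6 1;0 0 0 0 0 0 0.2;0 0 0 0 0 0 0.2;0 0 0 0 0 0 0.2;0 0 0 0 0 0 0.2;0 0 0 0 0 0 0.2;0 0 0 0 0 0 0.2;0 0 0 0 0 0 0.15;0 0 0 0 0 0 0;0 0 0 0 0 0 -1;0 0 0 0 0 0 -1;0 0 0 0 0 0 -1")

```text
clock: 13.68
tcp_pos: [0.4411, -0.1384, 0.0465]
tcp_rot: [0.001, 3.141, -0.0]
contact_force: [-0.3, -2.9, 1.2]
opening: 0.0538
```

Gripped at 53.8 mm, with the cup centred both ways. I'll lift and carry it over the mill.

Call:
carry_out(plan="0 0 -10 0 0 0 -1;0 0 -20 0 0 0 -1;0 0 -25 0 0 0 -1;0 0 -25 0 0 0 -1;0 0 -25 0 0 0 -1;0 0 -25 0 0 0 -1;0 0 -20 0 0 0 -1;0 0 -5 0 0 0 -1;-2 15 0 0 0 0 -1;-3 25 0 0 0 0 -1;-3 25 0 0 0 0 -1;-3 25 0 0 0 0 -1")

```text
clock: 14.68
tcp_pos: [0.4512, -0.047, 0.2006]
tcp_rot: [-0.002, -3.14, -0.001]
contact_force: [0.8, -0.8, -2.7]
opening: 0.0533
```

Call:
carry_out(plan="-3 25 0 0 0 0 -1;-3 30 0 0 0 0 -1;-3 30 0 0 0 0 -1;-3 30 0 0 0 0 -1;-3 30 0 0 0 0 -1;-3 30 0 0 0 0 -1;-3 25 0 0 0 0 -1;-3 18 0 0 0 0 -1;-2 12 0 0 0 5 -1;0 2 0 0 0 6 -1;0 0 0 0 0 6.4 -1;0 0 0 0 0 0 -1")

```text
clock: 15.68
tcp_pos: [0.4775, 0.184, 0.2004]
tcp_rot: [-0.483, -3.102, 0.001]
contact_force: [0.0, -0.8, -2.1]
opening: 0.0533
```

```bash
python3 - <<'E'
from h import *
cap('side','s4'); cap('top','t4'); crop('s4',250,180,370,300,5,'s4c'); crop('t4',185,150,345,270,5,'t4c')
s=status.read_state();print(s['tcp_pos'],s['tcp_rot'],s['joint_positions'],s['contact_force'])
E
```

```text
[0.47777951 0.18362813 0.2008032 ] [-4.70312611e-01 -3.10487984e+00  8.32482053e-04] [ 2.75930376e-01  3.02844774e-01  1.76755095e+00  5.96777848e-05
  1.07259467e+00 -9.94229560e-01] [-0.57660132  0.36729916 -2.0596357 ]
```

View pics/s4c.png

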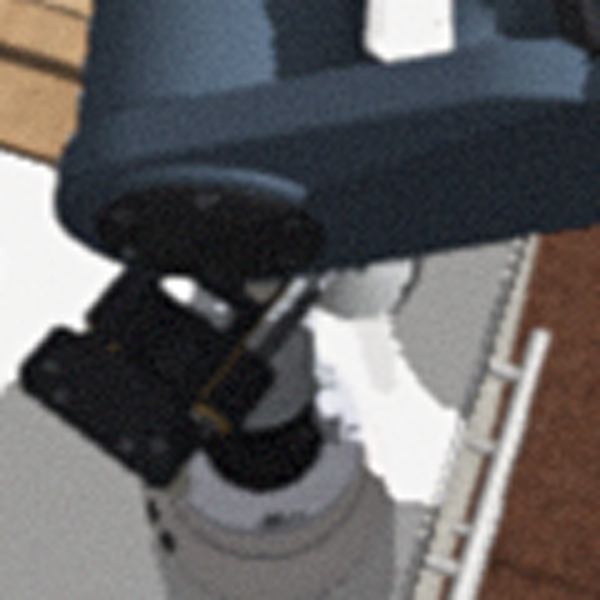

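View pics/t4c.png

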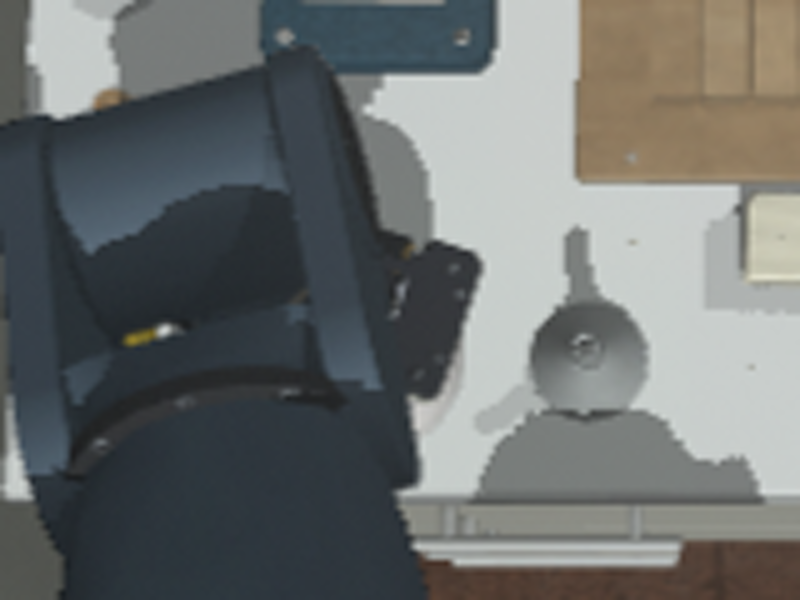

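The cup hangs over the mouth, with the neck clear above the lip. I'll check the yaw against a model overlay.

```bash
python3 - <<'E'
from h import *
R=(0,0,255);G=(0,220,0);B=(255,0,0)
x,y,b=.4778,.1838,.154
def pin(deg,r0=.0275):
    a=np.radians(deg);d=np.array([np.cos(a),np.sin(a),0]);n=np.array([-d[1],d[0],0])
    out=[]
    for s in(1,-1):
        p=np.array([x,y,b+.012]); out.append((np.array([p+s*d*r0+n*.005,p+s*d*.0355+n*.005,p+s*d*.0355-n*.005,p+s*d*r0-n*.005]),B))
    return out
C=[(circ(x,y,b,.0225),R),(circ(x,y,b+.031,.0275),G),(circ(.478,.1842,.096,.0505),R)]+pin(22)
im=overlay('s4',C,(280,230,340,300),8,'o4')
raw=overlay('s4',[],(280,230,340,300),8,'x'); cv2.imwrite('pics/o4.png',np.hstack([raw,im])[:,:800])
cv2.imwrite('pics/o4.png',cv2.resize(np.hstack([raw,im]),(800,int(560*800/960))))
E
```

```text
(no output)
```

View pics/o4.png

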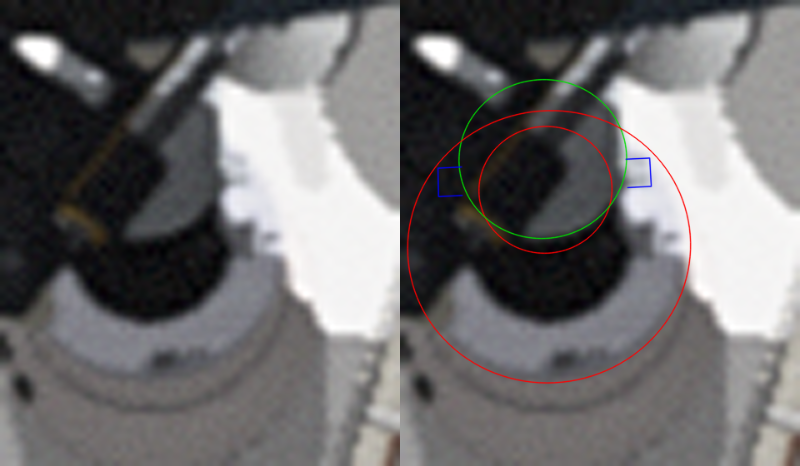

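The faint pin outline matches the model at 22°. I'll lower it to just above the lip, then go gently.

Call:
carry_out(plan="0 0 15 0 0 0 -1;0 0 20 0 0 0 -1;0 0 10 0 0 0 -1;0 0 5 0 0 0 -1;0 0 3 0 0 0 -1;0 0 2 0 0 0 -1;0 0 2 0 0 0 -1;0 0 2 0 0 0 -1;0 0 0 0 0 0 -1")

```text
clock: 16.53
tcp_pos: [0.4784, 0.1838, 0.1425]
tcp_rot: [0.476, 3.105, 0.0]
contact_force: [0.2, 0.1, -2.8]
opening: 0.0536
```

Call:
carry_out(plan="0 0 2 0 0 0 -1;0 0 1.5 0 0 0 -1;0 0 1.5 0 0 0 -1;0 0 0 0 0 0 -1")

```text
clock: 16.87
tcp_pos: [0.4782, 0.1837, 0.1372]
tcp_rot: [-0.476, -3.105, 0.0]
contact_force: [-0.2, 0.5, -1.8]
opening: 0.0534
```

Call:
carry_out(plan="0 0 1 0 0 0 -1;0 0 1 0 0 0 -1;0 0 1 0 0 0 -1;0 0 0 0 0 0 -1")

```text
clock: 17.2
tcp_pos: [0.4782, 0.1837, 0.1342]
tcp_rot: [-0.476, -3.105, 0.0]
contact_force: [-0.3, 0.6, -2.4]
opening: 0.0536
```

Call:
carry_out(plan="0 0 1 0 0 0 -1;0 0 1 0 0 0 -1;0 0 1 0 0 0 -1;0 0 0 0 0 0 -1")

```text
clock: 17.53
tcp_pos: [0.4782, 0.1837, 0.1312]
tcp_rot: [-0.476, -3.105, 0.0]
contact_force: [-1.2, 0.4, -1.9]
opening: 0.0534
```

The underside is at 85 mm with no contact, so the pins are in the slots. Now I'll push against the spring.

Call:
carry_out(plan="0 0 1.5 0 0 0 -1;0 0 1.5 0 0 0 -1;0 0 1.5 0 0 0 -1;0 0 1.5 0 0 0 -1;0 0 0 0 0 0 -1")

```text
clock: 17.95
tcp_pos: [0.4784, 0.1838, 0.1255]
tcp_rot: [0.476, 3.105, 0.0]
contact_force: [0.0, -0.4, 4.1]
opening: 0.0535
```

Call:
carry_out(plan="0 0 1.5 0 0 0 -1;0 0 1.5 0 0 0 -1;0 0 1.5 0 0 0 -1;0 0 1.5 0 0 0 -1;0 0 1.5 0 0 0 -1;0 0 0 0 0 0 -1")

```text
clock: 18.45
tcp_pos: [0.4785, 0.1838, 0.118]
tcp_rot: [0.476, 3.105, 0.0]
contact_force: [-1.6, -0.7, 7.6]
opening: 0.0534
```

Call:
carry_out(plan="0 0 1 0 0 0 -1;0 0 1 0 0 0 -1;0 0 0.7 0 0 0 -1;0 0 0 0 0 0 -1")

```text
clock: 18.78
tcp_pos: [0.4785, 0.1838, 0.1155]
tcp_rot: [0.476, 3.105, 0.0]
contact_force: [-2.4, -2.3, 8.5]
opening: 0.0536
```

About 11 N, so the seat is about 13 mm down. I'll twist clockwise.

Call:
carry_out(plan="0 0 0 0 0 3 -1;0 0 0 0 0 4 -1;0 0 0 0 0 4 -1;0 0 0 0 0 4 -1;0 0 0 0 0 0 -1")

```text
clock: 19.2
tcp_pos: [0.4787, 0.1843, 0.1157]
tcp_rot: [0.884, 3.014, 0.002]
contact_force: [-1.1, 1.7, 7.1]
opening: 0.0534
```

```bash
python3 - <<'E'
from h import *
s=status.read_state();print(s['tcp_pos'],s['tcp_rot'],s['torque'],s['contact_force'])
E
```

```text
[0.47869886 0.184313   0.11568631] [8.83742329e-01 3.01376348e+00 2.14174229e-03] [0.55185412 0.1696029  0.11938364] [-1.1475503   1.67753774  7.09041537]
```

Turned 15° with 0.12 N m resistance, so the pins are pushing the ring. I'll continue.

Call:
carry_out(plan="0 0 0 0 0 5 -1;0 0 0 0 0 5 -1;0 0 0 0 0 5 -1;0 0 0 0 0 5 -1;0 0 0 0 0 5 -1;0 0 0 0 0 5 -1;0 0 0 0 0 5 -1;0 0 0 0 0 0 -1")

```text
clock: 19.87
tcp_pos: [0.4785, 0.1836, 0.1156]
tcp_rot: [1.75, 2.608, -0.0]
contact_force: [-2.7, -3.1, 9.5]
opening: 0.0531
```

```bash
python3 - <<'E'
from h import *
s=status.read_state();print(s['tcp_pos'],s['tcp_rot'],s['torque'],s['contact_force'],s['joint_positions'])
E
```

```text
[0.47848975 0.18355538 0.11563159] [ 1.74978265e+00  2.60830119e+00 -1.69482147e-04] [-0.67873775  0.32944446  0.19745668] [-2.71085665 -3.13173654  9.51162522] [ 2.75786074e-01  4.20354189e-01  1.84148079e+00 -8.19865555e-04
  8.79363012e-01 -1.12699250e-01]
```

Call:
carry_out(plan="0 0 0 0 0 5 -1;0 0 0 0 0 5 -1;0 0 0 0 0 5 -1;0 0 0 0 0 5 -1;0 0 0 0 0 5 -1;0 0 0 0 0 3 -1;0 0 0 0 0 0 -1;0 0 0 0 0 0 -1")

```text
clock: 20.53
tcp_pos: [0.478, 0.1831, 0.1156]
tcp_rot: [2.323, 2.114, -0.002]
contact_force: [-4.9, -6.0, 12.1]
opening: 0.0535
```

```bash
python3 - <<'E'
from h import *
s=status.read_state();print(s['tcp_pos'],s['tcp_rot'],s['torque'],s['contact_force'],s['joint_positions'])
E
```

```text
[0.47800207 0.18309853 0.11555803] [ 2.32318079  2.11391851 -0.00239139] [-1.21838808  0.80926251  0.34212895] [-4.88103426 -6.03129676 12.13941442] [ 2.75503522e-01  4.20167944e-01  1.84202315e+00 -1.57952921e-03
  8.80496240e-01  3.70764055e-01]
```

Call:
carry_out(plan="-0.3 -0.2 0 0 0 3 -1;-0.2 -0.2 0 0 0 2 -1;0 0 0 0 0 2 -1;0 0 0 0 0 2 -1;0 0 0 0 0 0 -1;0 0 0 0 0 0 -1")

```text
clock: 21.03
tcp_pos: [0.4777, 0.1832, 0.1157]
tcp_rot: [2.482, 1.926, -0.001]
contact_force: [-3.6, -2.3, 10.2]
opening: 0.0537
```

```bash
python3 - <<'E'
from h import *
s=status.read_state();print(s['tcp_pos'],s['tcp_rot'],s['torque'],s['contact_force'],s['joint_positions'])
cap('side','s5'); crop('s5',250,180,370,300,5,'s5c'); 
s=status.read_state();print(s['torque'],s['contact_force'])
E
```

```text
[0.47771491 0.18324723 0.11565031] [ 2.48166869e+00  1.92583435e+00 -5.28499977e-04] [-0.40476747  0.77040321  0.58241054] [-3.6487838  -2.32326886 10.21395364] [ 2.75510682e-01  4.19266692e-01  1.84320183e+00 -5.63514102e-04
  8.79311579e-01  5.26767447e-01]
[-0.30851769  0.74251637  0.5961641 ] [-4.35708032 -0.34402836 10.5698738 ]
```

View pics/s5c.png

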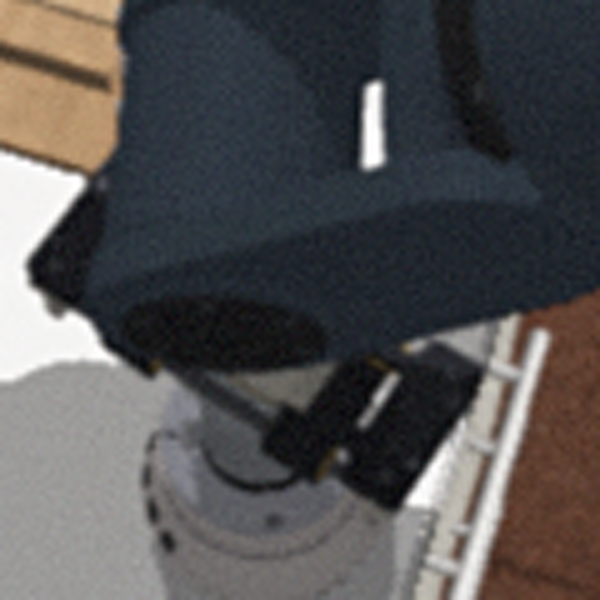

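The torque of 0.58 N m is above the ring spring's 0.39 maximum, so the cup is at the stop. The side view shows the cup sunk to its body in the mouth and still gripped. I'll hold for a moment and recheck.

Call:
carry_out(plan="0 0 0 0 0 0 -1;0 0 0 0 0 0 -1;0 0 0 0 0 0 -1;0 0 0 0 0 0 -1;0 0 0 0 0 0 -1;0 0 0 0 0 0 -1;0 0 0 0 0 0 -1;0 0 0 0 0 0 -1;0 0 0 0 0 0 -1;0 0 0 0 0 0 -1;0 0 0 0 0 0 -1;0 0 0 0 0 0 -1")

```text
clock: 22.08
tcp_pos: [0.4777, 0.1832, 0.1157]
tcp_rot: [2.481, 1.926, -0.001]
contact_force: [-4.5, -0.9, 10.8]
opening: 0.0537
```

```bash
python3 - <<'E'
from h import *
s=status.read_state();print(s['tcp_pos'],s['tcp_rot'],s['torque'],s['contact_force'],s['opening'])
cap('top','t5'); crop('t5',185,100,445,260,3,'t5c')
R=(0,0,255);x,y=.4777,.184
a=overlay('s5',[(circ(x,y,.067+.036,.027),R),(circ(.478,.184,.096,.0505),R)],(275,240,335,300),6,'x');b=overlay('s5',[],(275,240,335,300),6,'x2')
cv2.imwrite('pics/o5.png',np.hstack([b,a]))
E
```

```text
[0.47772692 0.18323934 0.11565898] [ 2.48146628e+00  1.92609278e+00 -5.18437955e-04] [-0.30502081  0.75202968  0.56851348] [-4.45099127 -0.88814742 10.75437697] 0.05374024324348389
```

View pics/o5.png

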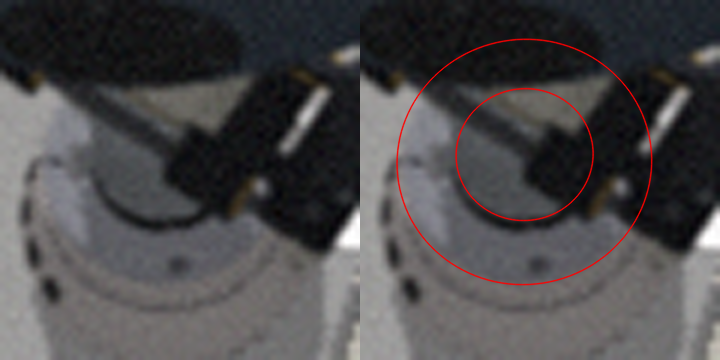

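View pics/t5c.png

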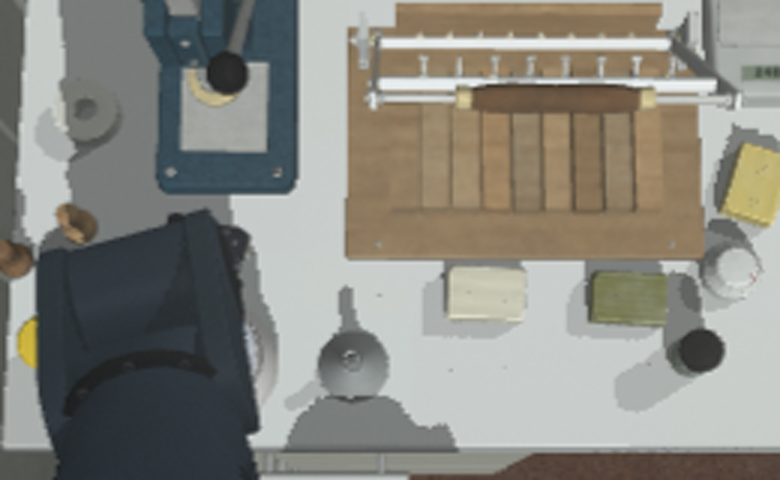

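The cup's black neck lies within the mouth and the body is flush with the lip. The funnel stands at crop (352,365), and the soaps, jar, stamps and timer have not moved. The readings held steady over 1 s, so I'm handing in.

```bash
python3 -c "
from rig import workorder; print(workorder.hand_in())"
```

```text
the job is handed in; nothing more can be done
None
```

I moved the funnel onto the bench, wide end down, then put the cup neck-down in the mill, pushed it in and twisted it clockwise to its stop. I handed the job in at about 22 s, still gripping the cup; the hand-in reported no verdict.

- **Funnel:** it stands upright on the bench at about (0.475, 0.045), let go.
- **Twist:** the tool turned about 87° clockwise from the slots. The resistance was 0.57 N m, above the ring spring's 0.39 N m maximum, so the cup is at the stop.
- **Push:** the push on the cup was about 11 N on the wrist, or about 13 N with the cup's weight. The cup's underside came out at about 69 mm from the tool height, with the seat pressed roughly 13 mm or more.
- **Hold:** position, torque and the 53.7 mm finger opening stayed steady for the last second before hand-in.
- **Bystanders:** the soaps, stamps, jar and timer looked unmoved in the last picture.
- **Uncertain:** the cup yaw readings from the pictures differed by up to 8°, but the pins went into the slots without contact. The arm hid part of the cup in the last pictures, so the depth and turn rest on the pose and force readings. A sideways force of about 4.5 N remained at the end.

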